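# Centre-punch the fourth bolt hole of a tilted flange

## Robot

A 7-joint arm with a two-finger parallel gripper is mounted at the origin on the work surface. World frame = base frame: x ahead of the robot, y to its left, z up, the work surface at z = 0. Lengths are in mm, angles in rad, forces in N, time in s.
With the tool pointing down it reaches from about 350 to 900 mm from the base axis. Payload 8.1 kg.
Tool frame: the origin (TCP) lies at the very end of the fingers, on their centre line; the grasp point (between the pads) lies 19 mm behind it; z points along the fingers, y is the line along which they close (so a half turn about z gives the same grasp; the last joint's range is limited). The gripper opens to 85 mm and grips with 20 to 120 N. Pads are 22 mm wide; open, the fingers measure 114 mm over their backs; the gripper's body (76 mm by 85 mm) begins 54 mm behind the grasp point. The pads swing forward as they close: fully open they stand 13 mm farther back than shut.
Start: joints at [1.168, 0.434, 0.025, 1.573, -0.012, 1.134, -0.075], TCP at [184.557, -597.143, 231.323] pointing down, gripper open.
Joint ranges: [-2.62, 2.62], [-0.44, 2.09], [-1.27, 1.32], [0.08, 2.57], [-1.32, 4.46], [0.12, 2], [-2.74, 2.74]. Speed limits (rad/s): [2.22, 2.22, 3.01, 3.01, 3.14, 3.14, 3.14].

## Interface

Orientations are given as a unit quaternion [w, x, y, z].
In Python, from plant import sensors, cams, job, finder gives the robot as it stands.
- The arm moves only by the tool step_arm, never from a script. Its argument "motion" is one flat list of numbers, 7 for each row, row after row: the shift along the world's x, y, z scaled (see below), then the turn, a rotation vector about the world's x, y, z scaled (see below), then the finger opening in mm, from 0 to 85.4. In form: [dx, dy, dz, rx, ry, rz, grip, dx, dy, dz, rx, ry, rz, grip, ...]. A call has 1 to 5 rows; each row is the pose to reach, as a shift and turn from the pose commanded when the call began; what a row does not reach only later rows make up. The controller multiplies each number of a shift by 30 cm and each number of a turn by 1.5 rad. A row lasts 1/8 s, in which the tool goes at most 62.5 mm and 10.7 degrees, less where a joint would pass 70% of its speed; a pose out of reach is approached as far as the arm can. A call with a number of a shift or a turn outside -1 to 1 is refused whole. A call with a gripper value outside its range is refused whole. The fingers move at their own pace and stop on an object; "newtons" is the grip in N (left out, the last holds). Time passes only in rows, so rows that repeat a pose let the fingers close. It gives the time, the measured TCP pose, the force, the opening and the grip force at its end, in the units of the state.
- sensors.read_state(): the state, without advancing time (a new reading comes with each control period).
- cams.camera(name): name is "side" or "top" or "wrist"; returns a dict with "pixels" (420x560x3 uint8, red, green, blue), "range_z" (420x560 float32, mm along the optical axis (not along the pixel's ray), 0 where there is no reading), "mtx" (3x3 intrinsics, pixels), "extrinsics" (4x4, takes a point from camera to world coordinates). Camera axes: x right, y down, z forward; pixel columns grow to the right and rows downward; lengths in mm; the calibration is good to about 2 mm. A picture is of the moment at which its call begins.
- job.job_done(): hands the job in; it is judged then, once.
Trained networks look in the newest picture that a camera, given by its name, has taken for a name from the list of things; names that differ only in an ending like _2 or _b are one class to them, and where a whole thing is asked for, a point or a joint stands for the part that bears it (a point fixed in the world has none). Each returns a list of dicts, best first, with "confidence" (0 to 1); they miss things now and then, are a little off and sometimes report something else, mostly with a low value. They report only what shows in the picture. A call takes as long as a camera call. They do not tell look-alikes from the thing itself.
- finder.silhouettes(camera, name): "mask" (420x560 bool, what is visible of it) and "centre" ([column, row] in pixels, amid what is visible of it).
The state is a dict: "clock": time; "joint_positions": joint angles; "dq": joint speeds; "tau": joint torques, N m; "tcp_pos": TCP position; "tcp_rot": TCP orientation; "ft_force": force on the tool from outside, world axes, zero at the start; "moment": the same for the moment, N m; "grip_width": finger opening in mm; "grasp_force": force on a finger pad.
Only numpy, scipy, OpenCV 4.12 (cv2) and the standard library are available. Lean on these libraries where they do the work, as an engineer would, in place of code of your own. Each camera call takes 0.05 s, during which the arm holds its last target. There are 200 camera calls.

## Task

The flange on the tilting rotary table has three bolt holes drilled; the fourth is only scribed as a cross. Take the automatic centre punch from the wooden tool block and punch the cross: hold the punch square to the tilted face, press with a steady push until it strikes, without skidding or forcing it, and lift it straight off before you move away. Then stand the punch upright in the tool block again, and leave the table's setting, the other tools in the block, the hammers and the file as they are.

Things in the scene. Friction and masses are not known exactly. Their poses are not given: they have to be found in the camera images.
- punch: automatic centre punch, the tallest tool in the block: steel barrel 23 mm in diameter with a 27 mm foot collar (5 mm high) and a 25 mm cap, 99 mm from foot to cap, about 0.3 kg. Origin at the centre of the flat foot, z along the barrel to the cap. The point sticks out on the same axis: its tip is 36 to 46 mm below the foot, set by hand, not told. It starts upright, foot on the block's top, point in a hole
- punch_grip (a point): middle of the knurled grip of the punch's barrel, 50 mm above the foot, on the axis; grip from 20 to 75 mm above the foot. The punch's point (13 mm holder, 9 mm spring point, conical tip 4 mm wide) springs in: 5 N starts it, 3 N more per mm, hard stop after 4.5 mm (18.5 N). It strikes when the push on the work reaches 14 N; over 30 N is forcing it
- mark (a point): where the two scribed dark lines (30 mm long) of the cross meet on the flange's top face; z is square to the face and points away from it, x points radially outwards. The face leans 9 to 29 degrees from level. Flange and table are stiff and stay as set when pressed gently
- flange_centre (a point): centre of the flange's top face, axes as those of the mark. The flange is an aluminium ring of 184 mm outer diameter, 12 mm thick; its three drilled holes (14 mm) and the cross lie 90 degrees apart on a circle of 72 mm radius. A clamp washer, 104 mm in diameter and 8 mm thick, with a nut and stud up to 27 mm above the face, covers the middle
- rotab: base of the green tilting rotary table that carries the flange, 220 x 190 mm, fixed to the bench, with a small handwheel on its +y side; origin at the centre of its underside, z up, the table tilts about a line along its y, 110 mm up, so that its face leans to its -x
- block: wooden tool block, 64 x 180 x 60 mm high, fixed; origin at the centre of its underside, z up, y along its length. Three square holes, 19 mm wide and 53 mm deep from the top, at y = -60, 0 and 60 mm, one for each tool
- drift: plain round steel drift, 16 mm in diameter, with a 27 mm collar, stands in a hole of the block, 60 mm tall above it; origin at the underside of its collar
- chisel: flat steel chisel, 10 x 13 mm, with a 24 mm square collar, stands in a hole of the block edge up, 73 mm tall above it; origin at the underside of its collar
- pein_hammer: ball-pein hammer with a wooden handle, lying on the bench, 290 mm long; origin under the middle of the handle, bystander
- soft_hammer: soft-faced hammer with white faces and a wooden handle, lying on the bench, 275 mm long; origin under the middle of the handle, bystander
- file: flat file with a wooden handle, 240 mm long, lying between the tool block and the table; origin under its middle, bystander
There are look-alikes about, which are no part of the job. Leave any yellow look-alike of the punch alone.

How it is judged (in metres and radians):
On the way, in this order (a step that is already met when the one before it is completed fails the run):
1. the punch is taken out of the block (z of punch in the frame of block above 0.12 m and contact force between the fingers and punch above 1 N), for 0.1 s.
2. the punch is pressed on the cross with 14 to 30 N, square to the face (0.10 rad), its axis within 3.5 mm of the cross (contact force between punch and flange between 14 and 30 N and angle between the z axis of punch and the z axis of mark, either way round below 0.1 rad and x of mark in the frame of punch between -0.0035 and 0.0035 m and y of mark in the frame of punch between -0.0035 and 0.0035 m), for 0.15 s.
3. the punch is lifted straight off: foot over 55 mm from the face, still square (0.15 rad) and within 8 mm of the cross (z of punch in the frame of mark above 0.055 m and contact force between punch and flange below 0.1 N and angle between the z axis of punch and the z axis of mark, either way round below 0.15 rad and x of mark in the frame of punch between -0.008 and 0.008 m and y of mark in the frame of punch between -0.008 and 0.008 m), for 0.05 s.
At the end, for the whole second after the job is handed in: the punch stands released and still in a hole of the block, its foot within 3 mm of the block's top and upright within 0.08 rad; the cross is within 5 mm of where it was (z of punch in the frame of block between 0.057 and 0.063 m and x of punch in the frame of block between -0.01 and 0.01 m and y of punch in the frame of block between -0.07 and 0.07 m and angle between punch's own z axis and vertical below 0.08 rad and linear speed of punch below 0.02 m/s and distance of mark from where it was at the start of the episode below 0.005 m and contact force between the fingers and punch below 0.1 N); the robot touches nothing.
It fails at once if the punch skids or touches the flange or its clamp more than 6 mm from the cross (contact force between punch and flange above 1 N and (x of mark in the frame of punch above 0.006 m or x of mark in the frame of punch below -0.006 m or y of mark in the frame of punch above 0.006 m or y of mark in the frame of punch below -0.006 m)).
It fails at once if the punch is forced: more than 30 N on the flange (contact force between punch and flange above 30 N).
It fails at once if the punch leans more than 0.2 rad while pressing on the flange (contact force between punch and flange above 3 N and angle between the z axis of punch and the z axis of mark, either way round above 0.2 rad).
It fails at once if the table's setting is knocked: the cross moves more than 8 mm (distance of mark from where it was at the start of the episode above 0.008 m).
It fails at once if a tool in the block, a hammer or the file is moved by more than 20 mm (distance of any of drift, chisel, pein_hammer, soft_hammer, file from where it was at the start of the episode above 0.02 m).
It also fails if it takes over 53 s, if anything falls off the work surface, if the arm or the gripper's body presses on something with over 40 N, if the wrist force passes 120 N, or if a joint passes its speed limit or range.

## Working session

There is one attempt and no reset: what is moved stays moved. The work goes in short steps, Python scripts to look and compute and a tool call to move; the robot and the scene stay as the last step left them, time stands still between calls to the robot, and variables do not carry over. Pictures are saved under pics/ and viewed, at most 10 in all, crops included, and the job is handed in when it is done.

Besides the shell and the picture viewer there is one more tool, called after "Call:" by a JSON object that holds its "op" and its "data". step_arm: Moves the arm, as the interface text tells. Its arguments: {"type":"object","properties":{"motion":{"type":"array","items":{"type":"number"}},"newtons":{"type":"number"}},"required":["motion"]}

```bash
ls; mkdir -p pics
cat > h.py <<'E'
import numpy as np, cv2
from plant import sensors, cams, job, finder
from scipy.spatial.transform import Rotation as R
def cloud(c):
    z=c["range_z"].astype(float);K=c["mtx"];v,u=np.indices(z.shape)
    p=np.stack([(u-K[0,2])/K[0,0]*z,(v-K[1,2])/K[1,1]*z,z],-1)
    T=c["extrinsics"];return p@T[:3,:3].T+T[:3,3]
def save(c,n): cv2.imwrite(f"pics/{n}.png",cv2.cvtColor(c["pixels"],cv2.COLOR_RGB2BGR))
E
python3 - <<'E'
from h import *
np.set_printoptions(precision=1,suppress=True)
print(sensors.read_state())
ims=[]
for n in ["side","top"]:
    c=cams.camera(n);save(c,n);P=cloud(c);print(n,c["extrinsics"],c["mtx"][0,0])
    np.savez(f"{n}.npz",**c)
    for o in ["punch","mark","flange_centre","block","drift","chisel","rotab"]:
        for d in finder.silhouettes(n,o)[:3]:
            m=d["mask"]&(c["range_z"]>0)
            if m.any(): print(o,round(d["confidence"],2),d["centre"],m.sum(),np.median(P[m],0),P[m].min(0),P[m].max(0))
E
```

```text
pics
{'clock': 0.0, 'joint_positions': array([ 1.2,  0.4,  0. ,  1.6, -0. ,  1.1, -0.1]), 'dq': array([ 0., -0., -0., -0.,  0., -0., -0.]), 'tau': array([  0. , -67. ,   1. , -31.6,   0. ,   0. ,  -0. ]), 'tcp_pos': array([ 184.4, -596.6,  230.5]), 'tcp_rot': array([-0. ,  1. ,  0.1, -0. ]), 'ft_force': array([ 0.2, -0.1,  0.4]), 'moment': array([ 0. , -0. , -0.1]), 'grasp_force': 0.0, 'grip_width': 85.53136229529291}
side [[ -1.   -0.    0.  452.9]
 [ -0.    0.6  -0.8 799.3]
 [ -0.   -0.8  -0.6 775. ]
 [  0.    0.    0.    1. ]] 413.19506473637614
punch 0.73 [258.7, 150.8] 202 [ 554.1 -257.3  122.5] [ 541.6 -497.8   -4.9] [ 590.8 -205.4  157.8]
punch 0.63 [290.8, 149.0] 276 [ 462.5 -310.    88.8] [ 449.5 -578.7   -6.8] [ 481.6 -299.9  143.7]
punch 0.62 [228.0, 166.7] 262 [ 642.3 -217.3   89.4] [ 631.5 -281.3   -5.7] [ 662.1 -209.9  143.2]
mark 0.72 [238.3, 256.1] 4197 [570.3 209.4 159.3] [486.2 -72.7  -4.5] [691.5 282.3 191.2]
flange_centre 0.93 [235.1, 253.2] 4152 [570.4 209.7 159.6] [486.2 -68.5  -1.7] [655.2 282.3 191.2]
block 0.61 [261.0, 178.9] 793 [ 545.7 -190.3   55.9] [ 510.
[... 815 characters left out ...]
98.9  69.6] [648.6 297.4 191.7]
flange_centre 0.92 [198.1, 173.8] 5245 [567.9 188.7 158.6] [484.4  98.7  -2.5] [723.5 337.2 192. ]
block 0.7 [377.5, 215.0] 1654 [ 540.  -251.    59.9] [ 508.6 -358.7   -2.9] [ 594.8 -173.2   65.4]
block 0.47 [201.8, 182.0] 7007 [555.9 180.  146.8] [460.   78.8  -3.1] [723.5 337.4 192. ]
drift 0.68 [362.9, 207.3] 123 [ 540.9 -203.6   82.3] [ 532.8 -224.2   56.4] [ 560.7 -193.7  124. ]
chisel 0.67 [413.5, 200.2] 167 [ 558.3 -321.8   88.2] [ 548.8 -356.4   56.6] [ 585.  -314.3  136.5]
chisel 0.4 [306.9, 208.1] 751 [541.8 -80.4   8.5] [436.3 -95.5  -2. ] [674.  -68.4  28.6]
rotab 0.82 [200.9, 181.6] 7086 [556.  179.8 146.5] [460.   78.7  -3.1] [720.4 337.4 192. ]
```

Run:
```python
import cv2,numpy as np
a=cv2.imread("pics/top.png")[90:300,110:480]; b=cv2.imread("pics/side.png")[110:340,140:400]
a=cv2.resize(a,(793,450),interpolation=cv2.INTER_CUBIC); cv2.imwrite("pics/topc.png",a)
cv2.imwrite("pics/sidec.png",cv2.resize(b,(678,600),interpolation=cv2.INTER_CUBIC))
```

```text
(no output)
```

View pics/topc.png

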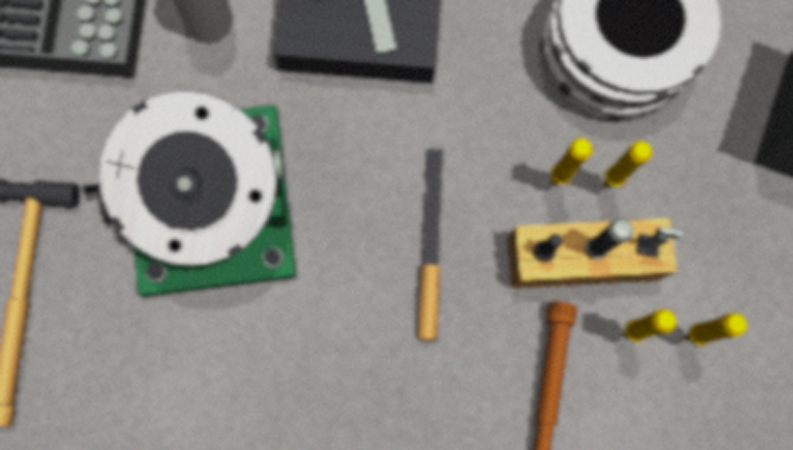

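View pics/sidec.png

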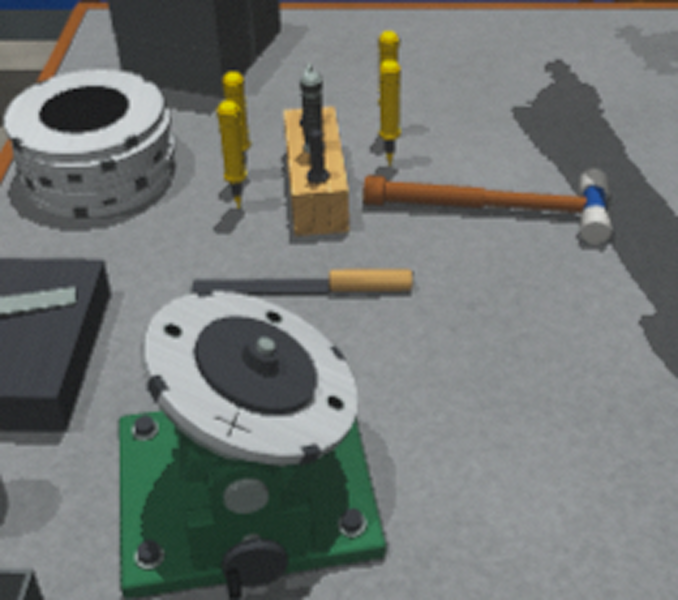

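The top view shows the punch in the block's middle hole (cap at crop (620,230)), with the drift to its left and the chisel to its right. Four yellow look-alikes stand around the block. The cross is on the flange at crop (122,163), which is about full pixel (167,166). The side view shows it at crop (234,424), about full pixel (230,272).

```bash
cat >> h.py <<'E'
def fitplane(p,n_it=300,tol=2.5):
    r=np.random.default_rng(0);best=None
    for _ in range(n_it):
        a,b,c=p[r.choice(len(p),3,False)];n=np.cross(b-a,c-a)
        if np.linalg.norm(n)<100: continue
        n/=np.linalg.norm(n);m=abs((p-a)@n)<tol
        if best is None or m.sum()>best.sum(): best=m
    c=p[best].mean(0);n=np.linalg.svd(p[best]-c)[2][2];n*=np.sign(n[2]);return c,n,best
def ray(c,u,v,q,n):
    K,T=c["mtx"],c["extrinsics"];d=T[:3,:3]@[(u-K[0,2])/K[0,0],(v-K[1,2])/K[1,1],1];o=T[:3,3]
    return o+d*((q-o)@n)/(d@n)
E
python3 - <<'E'
from h import *
np.set_printoptions(precision=3,suppress=True)
px=dict(top=(166.9,166.1),side=(140+234/2.608,110+424/2.608))
for n in ["top","side"]:
    c=dict(np.load(n+".npz"));P=cloud(c);g=c["pixels"].astype(int)
    br=(g.min(-1)>150)&(P[...,2]>60)&(P[...,2]<230)&(P[...,1]>80)&(P[...,1]<310)&(P[...,0]>450)&(P[...,0]<680)
    q,nn,b=fitplane(P[br]);p=P[br][b]
    e1=np.cross([0,1,0],nn);e1/=np.linalg.norm(e1);e2=np.cross(nn,e1)
    uv=np.c_[(p-q)@e1,(p-q)@e2].astype(np.float32)
    (cx,cy),rad=cv2.minEnclosingCircle(uv);C=q+cx*e1+cy*e2
    M=ray(c,*px[n],q,nn)
    print(n,len(p),"n",nn,np.degrees(np.arccos(nn[2])),"C",C,rad,"M",M,np.linalg.norm(M-C))
    # block top, punch cap
    w=(abs(P[...,2]-60)<5)&(P[...,0]>490)&(P[...,0]<600)&(P[...,1]>-380)&(P[...,1]<-150)&(g[...,0]>g[...,2]+50)
    print("block",cv2.minAreaRect(P[w][:,:2].astype(np.float32)))
    k=(P[...,2]>140)&(P[...,2]<175)&(abs(P[...,0]-550)<30)&(abs(P[...,1]+262)<30)
    k2=(P[...,2]>70)&(P[...,2]<140)&(abs(P[...,0]-550)<22)&(abs(P[...,1]+262)<25)
    print("cap",P[k].mean(0),P[k].min(0),P[k].max(0),k.sum(),np.median(P[k2],0))
E
```

```text
top 2855 n [-0.413 -0.086  0.907] 24.9296771934937 C [567.649 188.967 152.903] 91.66767120361328 M [575.923 255.973 163.011] 68.26705405545424
block ((552.6619262695312, -266.52557373046875), (64.46076965332031, 180.88096618652344), 8.282493591308594)
cap [ 550.648 -264.432  155.262] [ 539.814 -278.532  140.535] [ 565.012 -254.145  162.862] 119 [ 545.018 -258.538  105.852]
side 2141 n [-0.41  -0.091  0.907] 24.841497673482383 C [568.591 188.773 151.584] 92.27239227294922 M [574.554 259.905 161.381] 72.05103548691429
block ((553.754638671875, -265.3202819824219), (63.16099548339844, 185.28179931640625), 8.033062934875488)
cap [ 553.063 -259.695  150.066] [ 541.586 -275.528  140.656] [ 565.807 -249.492  157.787] 61 [ 553.851 -256.744  112.429]
```

```bash
cat >> h.py <<'E'
def rot(q): return R.from_quat([q[1],q[2],q[3],q[0]])
def plan(p,Rt,s=None):
    s=s or sensors.read_state();d=(np.array(p)-s["tcp_pos"])/300
    rv=(Rt*rot(s["tcp_rot"]).inv()).as_rotvec()
    print("shift",d.round(4),"turn",(rv/1.5).round(4),"deg",np.degrees(np.linalg.norm(rv)).round(2),"mm",np.linalg.norm(d*300).round(1))
def down(yaw_y):  # z down, tool y along yaw
    y=np.array([np.cos(yaw_y),np.sin(yaw_y),0]);z=np.array([0,0,-1.]);return R.from_matrix(np.c_[np.cross(y,z),y,z])
E
python3 - <<'E'
from h import *
s=sensors.read_state();print(s["tcp_rot"],rot(s["tcp_rot"]).as_matrix().round(3))
plan([553,-265,260],down(np.radians(8.2)))
E
```

```text
[9.83824043e-06 9.88792642e-01 1.49295384e-01 1.45226529e-05] [[ 0.955  0.295  0.   ]
 [ 0.295 -0.955 -0.   ]
 [ 0.     0.    -1.   ]]
shift [1.2281 1.1071 0.0956] turn [-0.      0.      0.9428] deg 81.03 mm 496.9
```

Call:
{"op": "step_arm", "data": {"motion": [0.16,0.14,0.02,0,0,0.12,85,0.32,0.29,0.05,0,0,0.24,85,0.48,0.43,0.08,0,0,0.36,85,0.64,0.58,0.1,0,0,0.48,85,0.8,0.72,0.1,0,0,0.58,85]}}

```text
clock: 1.42
tcp_pos: [416.8, -388.0, 262.0]
tcp_rot: [0.001, 0.832, 0.554, 0.0]
ft_force: [1.0, -1.0, -0.6]
grip_width: 84.9
grasp_force: 0.0
```

Call:
{"op": "step_arm", "data": {"motion": [0.14,0.13,0,0,0,0.12,85,0.28,0.26,0,0,0,0.24,85,0.43,0.387,0,0,0,0.36,85,0.43,0.387,0,0,0,0.363,85,0.43,0.387,0,0,0,0.363,85]}}

```text
clock: 2.05
tcp_pos: [544.1, -273.5, 260.9]
tcp_rot: [-0.0, 0.655, 0.756, -0.0]
ft_force: [-0.4, -0.1, -0.6]
grip_width: 85.1
grasp_force: 0.0
```

Run:
```python
from h import *
np.set_printoptions(precision=3,suppress=True)
c=cams.camera("wrist");save(c,"w1");P=cloud(c);s=sensors.read_state();print(s["tcp_pos"],s["joint_positions"])
for d in finder.silhouettes("wrist","punch")[:3]:
    m=d["mask"]&(c["range_z"]>0);p=P[m];print(d["confidence"],d["centre"],m.sum())
    for a,b in [(60,100),(100,140),(140,170)]:
        k=p[(p[:,2]>a)&(p[:,2]<b)]
        if len(k): print(a,len(k),k.mean(0),k.min(0),k.max(0))
plan([553,-265,91],down(np.radians(8.2)))
```

```text
[ 543.613 -274.259  260.971] [ 0.663  0.424 -0.412  1.544  0.178  1.211  0.363]
0.77 [187.5, 231.1] 1431
60 302 [ 468.739 -311.417   81.146] [ 455.963 -324.258   60.104] [ 475.773 -307.487   99.641]
100 562 [ 468.109 -312.479  125.761] [ 451.786 -331.193  100.126] [ 476.903 -306.43   139.975]
140 396 [ 464.524 -318.739  141.995] [ 453.873 -329.042  140.022] [ 474.023 -309.401  144.138]
0.73 [379.0, 228.1] 1504
60 327 [ 638.998 -285.716   81.248] [ 634.295 -298.985   60.008] [ 651.506 -279.839   99.777]
100 610 [ 639.992 -286.553  125.596] [ 633.257 -303.213  100.005] [ 657.071 -278.649  139.971]
140 392 [ 645.445 -291.214  141.797] [ 635.566 -301.7    140.003] [ 655.145 -281.419  144.49 ]
0.68 [395.9, 162.2] 1566
60 293 [ 634.67  -224.962   81.013] [ 631.676 -237.888   60.485] [ 644.473 -215.494   99.765]
100 610 [ 636.465 -225.403  126.848] [ 630.771 -239.26   100.019] [ 655.308 -214.631  139.927]
140 475 [ 642.845 -227.079  141.85 ] [ 633.093 -237.446  140.024] [ 652.757 -217.292  144.181]
shift [ 0.032  0.032 -0.567] turn [ 0.001 -0.001  0.002] deg 0.17 mm 170.6
```

View pics/w1.png

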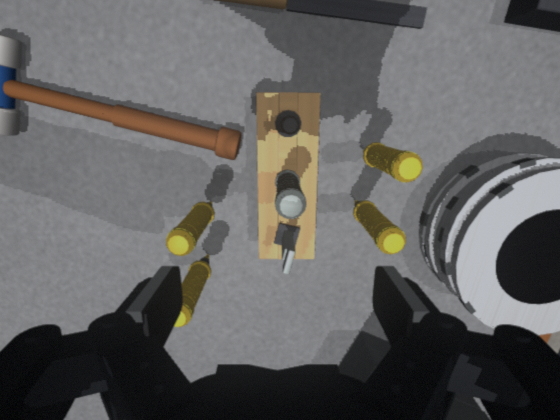

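The wrist view shows the punch cap at about (291,204), between the drift at (288,122) and the chisel at (287,245). The fingers will clear the yellow tools.

Run:
```python
from h import *
np.set_printoptions(precision=2,suppress=True)
c=cams.camera("wrist");P=cloud(c)
k=(abs(P[...,0]-552)<22)&(abs(P[...,1]+264)<28)
for a,b in [(66,85),(85,105),(105,125),(125,145),(145,175)]:
    p=P[k&(P[...,2]>a)&(P[...,2]<b)];print(a,len(p),p.mean(0),p.min(0),p.max(0)) if len(p) else 0
p=P[k&(P[...,2]>150)];
print("cap pix ray",ray(c,291,204,np.array([0,0,159.]),np.array([0,0,1.])))
w=(abs(P[...,2]-60)<4)&(P[...,0]>490)&(P[...,0]<610)&(P[...,1]>-380)&(P[...,1]<-150)
print("block",cv2.minAreaRect(P[w][:,:2].astype(np.float32)),P[w][:,2].mean())
```

```text
66 55 [ 549.52 -258.56   76.21] [ 540.88 -266.58   66.19] [ 561.18 -255.9    84.79]
85 82 [ 550.74 -258.37   95.15] [ 541.67 -265.3    85.84] [ 562.95 -255.95  104.64]
105 98 [ 550.14 -258.45  115.11] [ 541.67 -265.38  105.03] [ 562.33 -255.86  124.87]
125 89 [ 550.03 -258.02  134.87] [ 540.47 -268.54  125.27] [ 562.15 -255.14  144.99]
145 790 [ 552.55 -265.93  154.66] [ 540.44 -279.6   145.06] [ 565.51 -254.82  158.71]
cap pix ray [ 552.05 -267.13  159.  ]
block ((553.0900268554688, -267.7839660644531), (63.97367858886719, 179.645263671875), 8.123457908630371) 58.59562675129071
```

Call:
{"op": "step_arm", "data": {"motion": [0.029,0.024,-0.12,0,0,0,85,0.029,0.024,-0.28,0,0,0,85,0.029,0.024,-0.42,0,0,0,85,0.029,0.024,-0.54,0,0,0,85,0.029,0.024,-0.54,0,0,0,85]}}

```text
clock: 2.82
tcp_pos: [550.5, -266.4, 96.8]
tcp_rot: [-0.002, 0.655, 0.755, -0.001]
ft_force: [-0.4, -0.8, 0.9]
grip_width: 85.3
grasp_force: 0.0
```

Call:
{"op": "step_arm", "data": {"motion": [0,0,0,0,0,0,10,0,0,0,0,0,0,10,0,0,0,0,0,0,10,0,0,0,0,0,0,10,0,0,0,0,0,0,10], "newtons": 100}}

```text
clock: 3.45
tcp_pos: [553.7, -266.1, 100.4]
tcp_rot: [0.001, 0.655, 0.756, 0.0]
ft_force: [-1.0, 0.0, 5.8]
grip_width: 21.3
grasp_force: 97.4
```

Call:
{"op": "step_arm", "data": {"motion": [0,0,0.06,0,0,0,10,0,0,0.2,0,0,0,10,0,0,0.38,0,0,0,10,0,0,0.56,0,0,0,10,0,0,0.65,0,0,0,10]}}

```text
clock: 4.08
tcp_pos: [554.0, -265.7, 298.8]
tcp_rot: [0.002, 0.655, 0.756, 0.001]
ft_force: [-0.1, -0.4, -2.8]
grip_width: 21.3
grasp_force: 98.1
```

Call:
{"op": "step_arm", "data": {"motion": [0,0,0,0,0,0,10,0,0,0,0,0,0,10]}}

```text
clock: 4.32
tcp_pos: [552.4, -265.7, 293.3]
tcp_rot: [-0.001, 0.655, 0.756, -0.0]
ft_force: [0.5, 0.8, -3.0]
grip_width: 21.2
grasp_force: 98.1
```

Run:
```python
from h import *
np.set_printoptions(precision=2,suppress=True)
s=sensors.read_state();print(s["tcp_pos"],s["joint_positions"],s["ft_force"],s["grip_width"],s["grasp_force"])
n=np.array([-.412,-.088,.907]);n/=np.linalg.norm(n)
Rd=rot(s["tcp_rot"]);ax=-n
al,_=R.align_vectors([-n],[[0,0,-1]]);
v=np.cross([0,0,-1],-n);ang=np.arccos(n[2]);Rt=R.from_rotvec(v/np.linalg.norm(v)*ang)*down(np.radians(8.2))
M=np.array([575.2,258,162.2]);print(Rt.as_matrix().round(3))
plan(M+n*(41+40+70),Rt)
a=cams.camera("top");b=cams.camera("side")
save(a,"top2");save(b,"side2");np.savez("top2.npz",**a);np.savez("side2.npz",**b)
for c in (a,b):
    P=cloud(c);t=s["tcp_pos"];k=(np.linalg.norm(P[...,:2]-t[:2],axis=-1)<30)&(P[...,2]>180)&(P[...,2]<285)
    vv,uu=np.nonzero(k);print(k.sum(),uu.min(),uu.max(),vv.min(),vv.max())
    for z in range(190,285,12):
        q=P[k&(abs(P[...,2]-z)<6)];print(z,len(q),q.mean(0) if len(q) else "")
```

```text
[ 552.42 -265.67  293.26] [ 0.65  0.41 -0.42  1.48  0.17  1.28  0.36] [ 0.46  0.8  -2.96] 21.227897907635782 98.07384319603443
[[-0.15  0.9   0.41]
 [ 0.99  0.12  0.09]
 [ 0.03  0.42 -0.91]]
shift [-0.13  1.7   0.02] turn [ 0.06 -0.28 -0.  ] deg 24.99 mm 511.9
99 408 419 179 192
190 0 
202 0 
214 2 [ 549.48 -266.87  217.7 ]
226 5 [ 549.61 -263.76  227.61]
238 1 [ 547.92 -261.14  237.93]
250 6 [ 545.45 -257.78  253.94]
262 49 [ 545.75 -259.64  260.97]
274 29 [ 545.63 -258.65  274.36]
136 254 262 99 122
190 0 
202 0 
214 4 [ 551.3  -264.44  215.23]
226 10 [ 552.84 -262.91  226.2 ]
238 19 [ 552.11 -262.22  238.03]
250 25 [ 550.78 -256.92  252.46]
262 33 [ 551.55 -257.98  261.8 ]
274 31 [ 551.69 -257.13  273.95]
```

Call:
{"op": "step_arm", "data": {"motion": [-0.01,0.12,0.03,0,0,0,10,-0.03,0.32,0.08,0,-0.05,0,10,-0.05,0.52,0.1,0.02,-0.1,0,10,-0.07,0.72,0.1,0.04,-0.15,0,10,-0.08,0.92,0.1,0.05,-0.2,0,10]}}

```text
clock: 5.05
tcp_pos: [528.0, 11.5, 323.2]
tcp_rot: [0.088, 0.647, 0.747, 0.127]
ft_force: [0.4, 1.4, -1.9]
grip_width: 21.3
grasp_force: 98.2
```

Call:
{"op": "step_arm", "data": {"motion": [-0.02,0.2,0,0.01,-0.05,0,10,-0.05,0.38,0,0.01,-0.08,0,10,-0.05,0.5,0,0.01,-0.08,0,10,-0.05,0.53,0,0.01,-0.08,0,10,-0.05,0.53,0,0.01,-0.08,0,10]}}

```text
clock: 5.68
tcp_pos: [513.7, 168.8, 323.2]
tcp_rot: [0.128, 0.639, 0.74, 0.169]
ft_force: [0.2, -0.9, -2.5]
grip_width: 21.4
grasp_force: 98.4
```

Run:
```python
from h import *
np.set_printoptions(precision=3,suppress=True)
c=cams.camera("wrist");save(c,"w2");P=cloud(c);np.savez("w2.npz",**c);s=sensors.read_state();print(s["tcp_pos"],s["joint_positions"],s["tcp_rot"])
g=c["pixels"].astype(int)
br=(g.min(-1)>150)&(P[...,2]>60)&(P[...,2]<230)&(P[...,1]>80)&(P[...,1]<310)&(P[...,0]>450)&(P[...,0]<680)
q,nn,b=fitplane(P[br]);p=P[br][b];print(len(p),q,nn)
M=np.array([575.2,258,162.2]);T=np.linalg.inv(c["extrinsics"]);m=c["mtx"]@(T[:3,:3]@M+T[:3,3]);print(m[:2]/m[2])
```

```text
[514.012 167.897 323.223] [ 0.26   0.049 -0.762  1.95   0.22   0.754 -0.479] [0.128 0.639 0.739 0.169]
12046 [572.972 199.183 154.781] [-0.41  -0.089  0.908]
[279.076 112.802]
```

View pics/w2.png

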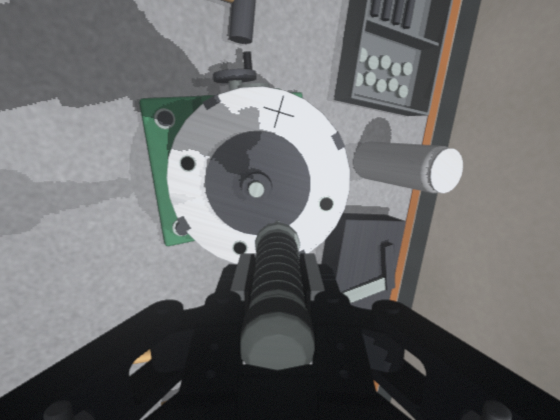

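The wrist view shows the cross at about (279,112), where the earlier estimate projects (279,113). The punch is gripped and its cap is at (278,345). Next I'll refine the cross on a rectified patch.

```bash
cat > cr.py <<'E'
from h import *
np.set_printoptions(precision=2,suppress=True)
def cross(c,q,n,M0,name):
    e1=np.cross([0,1,0],n);e1/=np.linalg.norm(e1);e2=np.cross(n,e1)
    M0=M0-n*((M0-q)@n);a=np.arange(-20,20.01,.25)
    X=M0+a[None,:,None]*e1+a[:,None,None]*e2
    T=np.linalg.inv(c["extrinsics"]);m=(X@T[:3,:3].T+T[:3,3])@c["mtx"].T;m=(m[...,:2]/m[...,2:]).astype(np.float32)
    g=cv2.cvtColor(c["pixels"],cv2.COLOR_RGB2GRAY);w=cv2.remap(g,m[...,0],m[...,1],cv2.INTER_CUBIC).astype(float)
    d=np.clip(cv2.GaussianBlur(w,(0,0),12)-cv2.GaussianBlur(w,(0,0),1.5),0,None)
    uu,vv=np.meshgrid(a,a);best=(-1,)
    tpl=lambda th,x,y:[(x+t*np.cos(h),y+t*np.sin(h)) for h in (th,th+np.pi/2) for t in np.arange(-13,13.1,1)]
    for th in np.radians(np.arange(0,90,2)):
        base=np.array(tpl(th,0,0))
        for x in np.arange(-6,6.1,.25):
            for y in np.arange(-6,6.1,.25):
                i=np.rint((base+[x,y]+20)*4).astype(int);s=d[i[:,1],i[:,0]].sum()
                if s>best[0]: best=(s,x,y,np.degrees(th))
    M=M0+best[1]*e1+best[2]*e2;cv2.imwrite(f"pics/{name}.png",w);return M,best
if __name__=="__main__":
    n=np.array([-.411,-.0885,.908]);n/=np.linalg.norm(n)
    for f in ["w2","top","side"]:
        c=dict(np.load(f+".npz"));P=cloud(c)
        g=c["pixels"].astype(int);br=(g.min(-1)>150)&(P[...,2]>60)&(P[...,2]<230)&(P[...,1]>80)&(P[...,1]<310)&(P[...,0]>450)&(P[...,0]<680)
        q,nn,b=fitplane(P[br]);p=P[br][b]
        e1=np.cross([0,1,0],n);e1/=np.linalg.norm(e1);e2=np.cross(n,e1)
        print(f,"plane offset",(p.mean(0)-[568,189,152.3])@n,*cross(c,p.mean(0),n,np.array([575.2,258,162.2]),"x_"+f))
E
python3 cr.py
```

```text
w2 plane offset -0.6918552085101988 [574.73 259.05 161.41] (np.float64(3508.946368643581), np.float64(-0.75), np.float64(1.0), np.float64(80.0))
top plane offset 0.700319559006142 [575.05 259.43 163.13] (np.float64(804.8280792627788), np.float64(0.25), np.float64(1.5), np.float64(80.0))
side plane offset -0.8462278963006338 [576.14 259.56 161.93] (np.float64(1711.5588997656982), np.float64(0.75), np.float64(1.5), np.float64(80.0))[ WARN:0@10.009] global loadsave.cpp:1063 imwrite_ Unsupported depth image for selected encoder is fallbacked to CV_8U.
```

```bash
cat > ax.py <<'E'
from h import *
from scipy.optimize import least_squares
np.set_printoptions(precision=3,suppress=True)
def axis(c,s):
    P=cloud(c);L=(P-s["tcp_pos"])@rot(s["tcp_rot"]).as_matrix()  # tool coords
    h=L[...,2]  # foot at about +40, cap at -59
    for lo,hi,r in [(-55,-50,12.5),(4,34,11.5)]:
        k=(abs(L[...,0])<16)&(abs(L[...,1])<14)&(h>lo)&(h<hi)&(c["range_z"]>0)
        p=L[k];f=lambda v:np.hypot(p[:,0]-v[0]-v[2]*(p[:,2]-20),p[:,1]-v[1]-v[3]*(p[:,2]-20))-r
        if hi<0: g=lambda v:f([v[0],v[1],0,0])
        else: g=f
        o=least_squares(g,[0]*(2 if hi<0 else 4),loss="soft_l1",f_scale=.5);print(lo,hi,len(p),o.x,np.abs(o.fun).mean(),"x",p[:,0].min(),p[:,0].max())
    k=(abs(L[...,0])<16)&(abs(L[...,1])<14)&(h>35)&(h<100)&(c["range_z"]>0);p=L[k]
    for z in range(36,96,3):
        q=p[abs(p[:,2]-z)<1.5]
        if len(q): print(z,len(q),q.mean(0),q[:,1].min(),q[:,1].max(),q[:,0].max())
if __name__=="__main__": axis(dict(np.load("w2.npz")),sensors.read_state())
E
python3 ax.py
```

```text
-55 -50 1601 [-2.155 -1.407] 1.5254875713944096 x -7.092163466968577 13.784863982608277
4 34 792 [-0.59  -1.596 -0.008 -0.001] 0.16840603097657103 x 1.456032504662436 11.392153492078048
36 195 [ 7.804 -0.124 36.032] -13.995498015860926 11.746954636185475 12.84771507222609
39 73 [10.267 -0.964 38.784] -13.55122613596555 11.300263549566331 12.96672694596286
42 12 [10.753 -4.876 40.84 ] -13.688469044981368 3.475473388212818 12.596889940395668
78 5 [ 0.767 -1.859 78.683] -3.2814459382043584 -0.43670461018589307 1.102057621589089
81 2 [ 1.112 -1.504 80.401] -1.8611839583606558 -1.1463855403761543 1.2639092503007097
```

```bash
cat > go.py <<'E'
from h import *
import sys
n=np.array([-.411,-.0885,.908]);n/=np.linalg.norm(n);A=np.array([576,259.3,162.])
v=np.cross([0,0,-1],-n);Rt=R.from_rotvec(v/np.linalg.norm(v)*np.arccos(n[2]))*down(np.radians(8.2))
def rep(s):
    d=s["tcp_pos"]-A;print("h",(d@n).round(2),"lat in tool xy",(Rt.as_matrix().T@d)[:2].round(2),"F.n",(s["ft_force"]@n).round(2),"zerr deg",np.degrees(np.arccos(rot(s["tcp_rot"]).as_matrix()[:,2]@-n)).round(2))
if __name__=="__main__":
    s=sensors.read_state();rep(s);print(s["joint_positions"].round(2));plan(A+n*float(sys.argv[1]),Rt,s);print("n/300 per mm",(n/300).round(5))
E
python3 go.py 130
```

```text
h 179.85 lat in tool xy [-76.45   0.56] F.n -2.12 zerr deg 0.35
[ 0.26  0.05 -0.76  1.95  0.22  0.75 -0.48]
shift [ 0.0286  0.2664 -0.1442] turn [ 0.0016 -0.0038 -0.001 ] deg 0.36 mm 91.3
n/300 per mm [-0.00137 -0.00029  0.00302]
```

Call:
{"op": "step_arm", "data": {"motion": [0.005,0.1,-0.03,0,0,0,10,0.015,0.2,-0.08,0,-0.002,0,10,0.0286,0.2664,-0.144,0.002,-0.004,-0.001,10,0.0286,0.2664,-0.144,0.002,-0.004,-0.001,10,0.0286,0.2664,-0.144,0.002,-0.004,-0.001,10]}}

```text
clock: 6.35
tcp_pos: [523.2, 247.3, 280.9]
tcp_rot: [0.13, 0.64, 0.738, 0.172]
ft_force: [0.3, -0.1, -3.1]
grip_width: 21.2
grasp_force: 98.3
```

Run:
```python
from go import *
s=sensors.read_state();rep(s)
c=cams.camera("wrist");save(c,"w3");np.savez("w3.npz",**c);s=sensors.read_state();rep(s);plan(A+n*92,Rt,s)
from ax import axis
axis(c,s)
from cr import cross
try: print(cross(c,np.array([575,259.3,162.]),n,np.array([575.,259.3,162]),"x_w3"))
except Exception as e: print(e)
```

```text
h 130.61 lat in tool xy [-0.55  0.83] F.n -2.95 zerr deg 0.09
h 130.95 lat in tool xy [-0.5   1.16] F.n -2.07 zerr deg 0.14
shift [ 0.0496  0.0127 -0.1194] turn [-0.0005  0.0016  0.0009] deg 0.16 mm 39.0
-55 -50 1635 [-3.342 -1.533] 1.5805690712053178 x -8.553410355092389 12.392185419425793
4 34 798 [-1.676 -1.797 -0.008  0.002] 0.16239903602150352 x -0.017654119280175427 10.382414925973633
36 230 [ 6.972 -0.535 36.147] -13.67417794834344 11.527044753705287 11.899814649054319
39 65 [ 9.249 -0.784 38.83 ] -13.841807565629688 11.549106091145243 11.941002954487361
42 18 [ 8.843 -4.072 41.091] -13.290011373559217 11.11388338275868 11.620520937315737
78 2 [-0.199 -1.386 78.932] -2.0947330341242574 -0.6764427264991492 -0.1788301150077844
81 5 [-0.377 -2.241 79.938] -3.52954569610034 -1.3844580053537439 0.3376972001033203
(array([574.55, 259.05, 161.77]), (np.float64(3659.8796382112664), np.float64(-0.5), np.float64(-0.25), np.float64(80.0)))[ WARN:0@3.364] global loadsave.cpp:1063 imwrite_ Unsupported depth image for selected encoder is fallbacked to CV_8U.
```

View pics/w3.png

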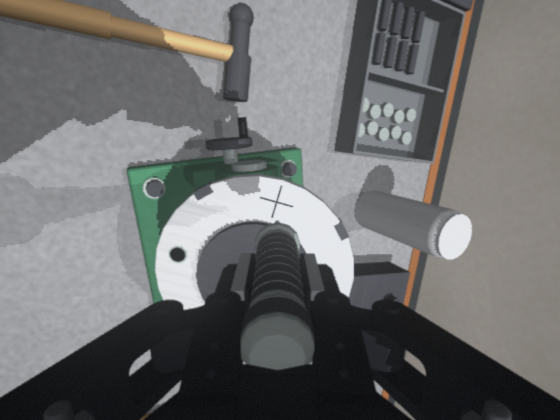

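The cross is at (277,203), the punch lines up with it, and the way down is clear. I'll go to about 11 mm above the face and average a few pictures there.

Call:
{"op": "step_arm", "data": {"motion": [0.025,0.01,-0.055,0,0,0,10,0.051,0.017,-0.115,0,0,0,10,0.051,0.017,-0.115,0,0,0,10,0.051,0.017,-0.115,0,0,0,10]}}

```text
clock: 6.9
tcp_pos: [538.3, 253.7, 247.5]
tcp_rot: [0.13, 0.639, 0.738, 0.173]
ft_force: [-0.0, 0.4, -3.1]
grip_width: 21.1
grasp_force: 98.4
```

```bash
cat > al.py <<'E'
from go import *
from ax import least_squares
from cr import cross
import sys
np.set_printoptions(precision=2,suppress=True)
Rm=Rt.as_matrix();E=[]
for i in range(int(sys.argv[1])):
    c=cams.camera("wrist");s=sensors.read_state();rep(s)
    P=cloud(c);q0=A-n*0.4;M,_=cross(c,q0,n,np.array([575.,259.3,161.7]),"x")
    L=(P-M)@Rm; L[...,2]*=-1   # height above face
    tp=(s["tcp_pos"]-M)@Rm; t=-tp[2]
    k=(abs(L[...,0]-tp[0])<16)&(abs(L[...,1]-tp[1])<14)&(L[...,2]<t-4)&(L[...,2]>t-34)&(c["range_z"]>0)
    p=L[k];f=lambda v:np.hypot(p[:,0]-v[0]-v[2]*p[:,2]/50,p[:,1]-v[1]-v[3]*p[:,2]/50)-11.5
    o=least_squares(f,[0,0,0,0],loss="soft_l1",f_scale=.5);E.append(o.x)
    k=(np.hypot(L[...,0]-o.x[0],L[...,1]-o.x[1])<6)&(L[...,2]>2.5)&(L[...,2]<30)
    print("M",M,"axis at face rel cross",o.x[:2],"tilt",o.x[2:]/50,"tip h",np.sort(L[k][:,2])[:3])
    save(c,"w_al")
e=np.mean(E,0);print("mean",e);print("correction shift",(-(Rm[:,0]*e[0]+Rm[:,1]*e[1])/300).round(4))
E
python3 al.py 4 2>/dev/null
```

```text
h 93.7 lat in tool xy [2.83 1.34] F.n -1.31 zerr deg 0.23
M [575.   259.1  161.09] axis at face rel cross [0.65 1.4 ] tilt [ 0.01 -0.  ] tip h [13.85 13.91 14.18]
h 93.69 lat in tool xy [2.9 1.3] F.n -2.6 zerr deg 0.23
M [575.   259.1  161.09] axis at face rel cross [0.68 1.43] tilt [ 0.01 -0.  ] tip h [13.8  14.09 14.45]
h 93.58 lat in tool xy [2.93 1.25] F.n -2.35 zerr deg 0.23
M [575.   259.1  161.09] axis at face rel cross [0.89 1.39] tilt [ 0.01 -0.  ] tip h [14.14 14.27 14.37]
h 93.45 lat in tool xy [2.97 1.11] F.n -2.59 zerr deg 0.22
M [575.24 258.85 161.17] axis at face rel cross [1.34 1.17] tilt [ 0.01 -0.  ] tip h [13.24 14.16 14.65]
mean [ 0.89  1.35  0.32 -0.17]
correction shift [-0. -0. -0.]
```

Call:
{"op": "step_arm", "data": {"motion": [-0.0035,-0.0045,-0.002,0,0,0,10,0.004,-0.003,-0.018,0,0,0,10,0.009,-0.0018,-0.029,0,0,0,10,0.009,-0.0018,-0.029,0,0,0,10,0.009,-0.0018,-0.029,0,0,0,10]}}

```text
clock: 7.72
tcp_pos: [540.7, 253.7, 237.7]
tcp_rot: [0.13, 0.639, 0.738, 0.173]
ft_force: [-0.8, 0.6, -3.2]
grip_width: 20.9
grasp_force: 98.4
```

```bash
python3 al.py 2 2>/dev/null
python3 - <<'E'
import cv2
a=cv2.imread("pics/w_al.png")[190:340,200:360];cv2.imwrite("pics/w_alc.png",cv2.resize(a,(640,600),interpolation=cv2.INTER_CUBIC))
E
```

```text
h 83.76 lat in tool xy [ 1.92 -0.65] F.n -2.23 zerr deg 0.16
M [574.78 258.85 160.96] axis at face rel cross [ 0.03 -0.63] tilt [0.01 0.  ] tip h [3.34 3.62 4.71]
h 83.8 lat in tool xy [ 1.92 -0.63] F.n -1.87 zerr deg 0.16
M [574.78 258.85 160.96] axis at face rel cross [ 0.18 -0.52] tilt [ 0.01 -0.  ] tip h [3.53 3.77 3.79]
mean [ 0.11 -0.57  0.39 -0.01]
correction shift [ 0. -0.  0.]
```

View pics/w_alc.png

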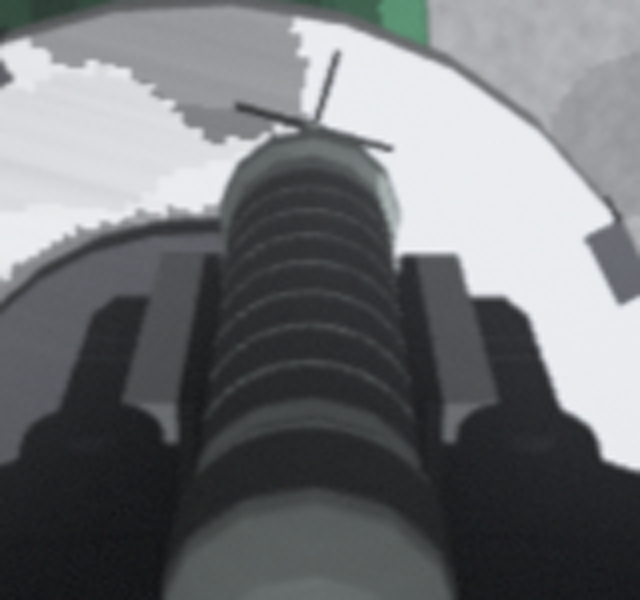

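The close-up shows the tip going onto the cross (crop (315,125)), within about 1 mm sideways. Now I'll press in small steps.

Call:
{"op": "step_arm", "data": {"motion": [0.002,0.0004,-0.0045,0,0,0,10,0.004,0.0009,-0.009,0,0,0,10,0.004,0.0009,-0.009,0,0,0,10]}}

```text
clock: 8.2
tcp_pos: [542.0, 254.0, 235.3]
tcp_rot: [0.13, 0.639, 0.738, 0.173]
ft_force: [-1.4, -1.7, 1.8]
grip_width: 20.9
grasp_force: 98.8
```

```bash
python3 go.py 80
```

```text
h 80.98 lat in tool xy [ 1.94 -0.52] F.n 2.32 zerr deg 0.17
[-0.01  0.27 -0.74  1.98  0.64  0.66 -1.01]
shift [ 0.0039 -0.0059 -0.0024] turn [-0.0008  0.0018 -0.0007] deg 0.18 mm 2.2
n/300 per mm [-0.00137 -0.00029  0.00302]
```

Call:
{"op": "step_arm", "data": {"motion": [0.0014,0.0003,-0.003,0,0,0,10,0.0027,0.0006,-0.006,0,0,0,10,0.0027,0.0006,-0.006,0,0,0,10]}}

```text
clock: 8.57
tcp_pos: [542.8, 254.3, 233.6]
tcp_rot: [0.13, 0.639, 0.738, 0.173]
ft_force: [-4.7, -1.8, 5.9]
grip_width: 21.2
grasp_force: 99.3
```

```bash
python3 go.py 80
```

```text
h 79.08 lat in tool xy [ 2.04 -0.47] F.n 7.42 zerr deg 0.19
[-0.02  0.27 -0.74  1.98  0.65  0.66 -1.01]
shift [ 0.0012 -0.0068  0.0032] turn [-0.0009  0.0019 -0.0007] deg 0.19 mm 2.3
n/300 per mm [-0.00137 -0.00029  0.00302]
```

Call:
{"op": "step_arm", "data": {"motion": [0.0014,0.0003,-0.003,0,0,0,10,0.0028,0.0006,-0.0061,0,0,0,10,0.0028,0.0006,-0.0061,0,0,0,10,0.0028,0.0006,-0.0061,0,0,0,10]}}

```text
clock: 9.07
tcp_pos: [543.5, 254.5, 232.1]
tcp_rot: [0.13, 0.639, 0.738, 0.173]
ft_force: [-7.4, -2.2, 9.3]
grip_width: 21.1
grasp_force: 99.7
```

```bash
python3 go.py 80
```

```text
h 77.39 lat in tool xy [ 2.14 -0.38] F.n 11.7 zerr deg 0.2
[-0.02  0.27 -0.73  1.98  0.65  0.66 -1.02]
shift [-0.0014 -0.0077  0.0082] turn [-0.0008  0.0021 -0.0008] deg 0.21 mm 3.4
n/300 per mm [-0.00137 -0.00029  0.00302]
```

Call:
{"op": "step_arm", "data": {"motion": [0.0007,0.00015,-0.0015,0,0,0,10,0.0013,0.0003,-0.0029,0,0,0,10,0.0013,0.0003,-0.0029,0,0,0,10,0.0013,0.0003,-0.0029,0,0,0,10]}}

```text
clock: 9.57
tcp_pos: [544.0, 254.7, 231.4]
tcp_rot: [0.13, 0.639, 0.738, 0.174]
ft_force: [-7.5, -3.5, 11.4]
grip_width: 21.3
grasp_force: 99.9
```

```bash
python3 go.py 80
```

```text
h 76.58 lat in tool xy [ 2.19 -0.29] F.n 13.69 zerr deg 0.21
[-0.02  0.28 -0.73  1.98  0.66  0.66 -1.02]
shift [-0.0027 -0.0081  0.0105] turn [-0.0008  0.0023 -0.0008] deg 0.22 mm 4.1
n/300 per mm [-0.00137 -0.00029  0.00302]
```

Call:
{"op": "step_arm", "data": {"motion": [0.0006,0.0001,-0.0013,0,0,0,10,0.0006,0.0001,-0.0013,0,0,0,10,0.0006,0.0001,-0.0013,0,0,0,10]}}

```text
clock: 9.95
tcp_pos: [544.1, 254.7, 231.1]
tcp_rot: [0.13, 0.639, 0.738, 0.174]
ft_force: [-7.6, -4.4, 12.1]
grip_width: 21.1
grasp_force: 100.0
```

```bash
python3 go.py 150
```

```text
h 76.2 lat in tool xy [ 2.23 -0.3 ] F.n 14.46 zerr deg 0.22
[-0.02  0.28 -0.73  1.98  0.66  0.66 -1.02]
shift [-0.0991 -0.029   0.2234] turn [-0.0008  0.0023 -0.0008] deg 0.22 mm 73.8
n/300 per mm [-0.00137 -0.00029  0.00302]
```

Steady at about 16–17 N, square to the face. Lifting straight off along the face normal.

Call:
{"op": "step_arm", "data": {"motion": [-0.0137,-0.0029,0.0302,0,0,0,10,-0.0411,-0.0087,0.0906,0,0,0,10,-0.0685,-0.0145,0.151,0,0,0,10,-0.096,-0.0204,0.2114,0,0,0,10,-0.096,-0.0204,0.2114,0,0,0,10]}}

```text
clock: 10.58
tcp_pos: [515.6, 248.5, 294.7]
tcp_rot: [0.13, 0.639, 0.738, 0.174]
ft_force: [0.2, 0.3, -1.9]
grip_width: 20.7
grasp_force: 99.0
```

```bash
python3 al.py 1 2>/dev/null
python3 - <<'E'
from h import *
plan([553.5,-266.1,300],down(np.radians(8.2)))
E
```

```text
h 145.31 lat in tool xy [ 1.6  -0.57] F.n -3.27 zerr deg 0.19
M [574.77 259.1  160.98] axis at face rel cross [-0.02  0.76] tilt [ 0.   -0.01] tip h []
mean [-0.02  0.76  0.25 -0.27]
correction shift [-0. -0. -0.]
shift [ 0.1264 -1.7135  0.0211] turn [-6.170e-02  2.846e-01 -1.000e-04] deg 25.03 mm 515.5
```

Call:
{"op": "step_arm", "data": {"motion": [0,-0.15,0.05,0,0,0,10,0.01,-0.35,0.09,0,0,0,10,0.03,-0.55,0.1,-0.01,0.06,0,10,0.05,-0.75,0.1,-0.02,0.12,0,10,0.07,-0.95,0.1,-0.04,0.18,0,10]}}

```text
clock: 11.25
tcp_pos: [536.2, -39.9, 322.8]
tcp_rot: [0.047, 0.653, 0.753, 0.062]
ft_force: [1.0, 0.5, -2.3]
grip_width: 21.4
grasp_force: 98.5
```

Call:
{"op": "step_arm", "data": {"motion": [0.02,-0.2,0,-0.01,0.05,0,10,0.04,-0.4,0,-0.02,0.09,0,10,0.05,-0.58,0,-0.02,0.1,0,10,0.05,-0.7,0,-0.02,0.1,0,10,0.05,-0.7,0,-0.02,0.1,0,10]}}

```text
clock: 11.88
tcp_pos: [550.4, -251.6, 320.9]
tcp_rot: [0.0, 0.657, 0.754, 0.002]
ft_force: [0.2, 0.6, -3.1]
grip_width: 20.9
grasp_force: 98.5
```

Run:
```python
from h import *
s=sensors.read_state();print(s["tcp_pos"],s["joint_positions"].round(2))
plan([553.5,-266.1,215],down(np.radians(8.2)))
```

```text
[ 550.41462582 -251.60867641  320.92804961] [ 0.7   0.4  -0.52  1.45  0.2   1.34  0.31]
shift [ 0.0103 -0.0483 -0.3531] turn [-0.0012  0.0018  0.0039] deg 0.38 mm 107.0
```

Call:
{"op": "step_arm", "data": {"motion": [0.0103,-0.0483,0,-0.0012,0.0018,0.0039,10,0.0103,-0.0483,-0.15,-0.0012,0.0018,0.0039,10,0.0103,-0.0483,-0.3,-0.0012,0.0018,0.0039,10,0.0103,-0.0483,-0.4,-0.0012,0.0018,0.0039,10,0.0103,-0.0483,-0.4,-0.0012,0.0018,0.0039,10]}}

```text
clock: 12.5
tcp_pos: [553.2, -260.6, 201.1]
tcp_rot: [-0.001, 0.652, 0.759, 0.001]
ft_force: [-0.7, -0.2, -2.0]
grip_width: 21.2
grasp_force: 98.5
```

Run:
```python
from h import *
from ax import axis
c=cams.camera("wrist");save(c,"w4");s=sensors.read_state();print(s["tcp_pos"]);axis(c,s)
P=cloud(c);w=(abs(P[...,2]-59)<4)&(P[...,0]>490)&(P[...,0]<610)&(P[...,1]>-380)&(P[...,1]<-150)
print("block",cv2.minAreaRect(P[w][:,:2].astype(np.float32)),P[w][:,2].mean())
plan([553.5,-266.1,101],down(np.radians(8.2)),s)
t=cams.camera("side");T=np.linalg.inv(t["extrinsics"]);m=t["mtx"]@(T[:3,:3]@[553,-267,60]+T[:3,3]);u,v=(m[:2]/m[2]).astype(int);print(u,v)
save(t,"s4");a=cv2.imread("pics/s4.png")[v-70:v+50,u-55:u+55];b=cv2.imread("pics/w4.png")[60:360,150:400]
cv2.imwrite("pics/c4.png",np.hstack([cv2.resize(a,(400,436),interpolation=3)[:436],cv2.resize(b,(363,436))]))
```

```text
[ 554.389 -260.846  203.176]
-55 -50 2789 [-6.394 -1.247] 3.1978303789836673 x -5.847007526398929 13.239280366742372
4 34 835 [-1.014 -2.084 -0.001 -0.004] 0.16222913743643383 x 0.6549510832698662 11.272581167043613
36 96 [ 7.844 -2.601 36.687] -13.949726794068457 9.863143836662097 11.602851156693625
39 222 [ 7.679 -0.724 38.706] -13.995405695321322 11.176876028454615 12.444142005483792
42 62 [ 9.781 -1.269 42.116] -13.645519328870028 11.416972722836654 12.454270859409958
45 4 [11.298 -2.065 43.735] -8.257568446536837 4.12761726673827 11.923786907108491
81 6 [ 0.792 -2.16  80.957] -3.217522461631014 -1.0960515162382936 1.279957253400618
84 1 [ 0.001 -3.95  82.635] -3.9502949306591284 -3.9502949306591284 0.000946523369456617
block ((549.9694213867188, -245.83206176757812), (64.00588989257812, 135.78997802734375), 8.085896492004395) 58.394007815197625
shift [-0.003 -0.018 -0.341] turn [-0.001  0.001 -0.005] deg 0.48 mm 102.3
260 165
```

View pics/c4.png

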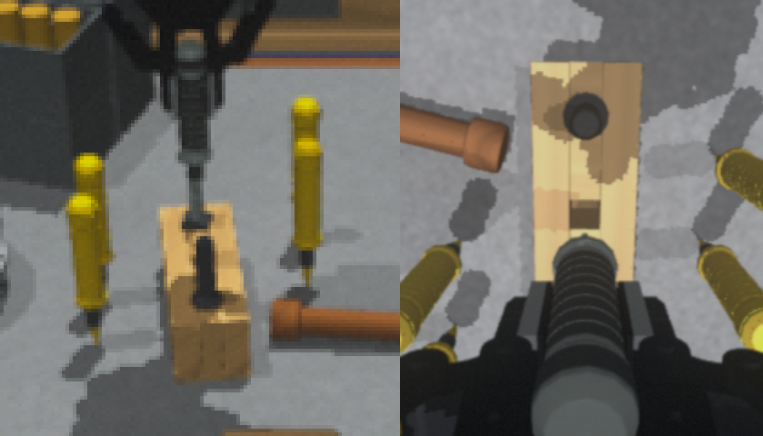

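The punch hangs about 5 mm on the +y side of the free middle hole (right crop, about (585,213)). I'll shift it and lower it in stages.

Call:
{"op": "step_arm", "data": {"motion": [0,-0.0187,0,-0.001,0.001,-0.004,10,0,-0.0187,-0.05,-0.001,0.001,-0.004,10,0,-0.0187,-0.15,-0.001,0.001,-0.004,10,0,-0.0187,-0.17,-0.001,0.001,-0.004,10,0,-0.0187,-0.17,-0.001,0.001,-0.004,10]}}

```text
clock: 13.22
tcp_pos: [554.4, -266.9, 152.5]
tcp_rot: [0.001, 0.654, 0.756, 0.0]
ft_force: [0.2, 1.4, -1.9]
grip_width: 21.3
grasp_force: 98.5
```

Run:
```python
from h import *
s=sensors.read_state();print(s["tcp_pos"],s["ft_force"])
plan([554.2,-266.3,110],down(np.radians(8.2)),s)
```

```text
[ 554.35098317 -266.85027491  152.4830406 ] [ 0.20091974  1.37302337 -1.89605047]
shift [-0.0005  0.0018 -0.1416] turn [ 0.0001  0.0009 -0.0005] deg 0.09 mm 42.5
```

Call:
{"op": "step_arm", "data": {"motion": [0,0.001,-0.02,0,0,0,10,0,0.001,-0.06,0,0,0,10,0,0.001,-0.1,0,0,0,10,0,0.001,-0.135,0,0,0,10,0,0.001,-0.135,0,0,0,10]}}

```text
clock: 13.85
tcp_pos: [553.7, -266.4, 110.8]
tcp_rot: [-0.0, 0.654, 0.756, 0.0]
ft_force: [-0.3, 0.5, -2.9]
grip_width: 20.9
grasp_force: 98.5
```

Call:
{"op": "step_arm", "data": {"motion": [0,0,-0.01,0,0,0,10,0,0,-0.022,0,0,0,10,0,0,-0.022,0,0,0,10]}}

```text
clock: 14.22
tcp_pos: [554.3, -266.6, 105.3]
tcp_rot: [0.001, 0.654, 0.756, 0.0]
ft_force: [-0.2, -1.1, -2.5]
grip_width: 21.3
grasp_force: 98.5
```

Call:
{"op": "step_arm", "data": {"motion": [0,0,-0.006,0,0,0,10,0,0,-0.012,0,0,0,10,0,0,-0.012,0,0,0,10]}}

```text
clock: 14.6
tcp_pos: [554.3, -266.6, 101.7]
tcp_rot: [0.001, 0.654, 0.756, 0.0]
ft_force: [0.0, -0.2, -3.1]
grip_width: 20.9
grasp_force: 98.5
```

Call:
{"op": "step_arm", "data": {"motion": [0,0,-0.003,0,0,0,10,0,0,-0.003,0,0,0,10]}}

```text
clock: 14.85
tcp_pos: [554.4, -266.6, 100.9]
tcp_rot: [0.001, 0.654, 0.756, 0.0]
ft_force: [-0.3, 0.0, -1.9]
grip_width: 20.9
grasp_force: 98.5
```

Call:
{"op": "step_arm", "data": {"motion": [0,0,-0.003,0,0,0,10,0,0,-0.005,0,0,0,10,0,0,-0.005,0,0,0,10]}}

```text
clock: 15.22
tcp_pos: [554.6, -266.6, 100.4]
tcp_rot: [0.001, 0.655, 0.756, 0.0]
ft_force: [-2.6, 0.5, 6.3]
grip_width: 21.0
grasp_force: 99.3
```

Seated on the block, with contact force up about 9 N. Releasing.

Call:
{"op": "step_arm", "data": {"motion": [0,0,0.002,0,0,0,30,0,0,0.002,0,0,0,85,0,0,0.002,0,0,0,85,0,0,0.002,0,0,0,85,0,0,0.002,0,0,0,85], "newtons": 20}}

```text
clock: 15.85
tcp_pos: [554.4, -266.6, 100.0]
tcp_rot: [0.001, 0.654, 0.756, 0.0]
ft_force: [-0.5, 0.2, -0.9]
grip_width: 85.1
grasp_force: 0.0
```

Call:
{"op": "step_arm", "data": {"motion": [0,0,0.06,0,0,0,85,0,0,0.2,0,0,0,85,0,0,0.38,0,0,0,85,0,0,0.54,0,0,0,85,0,0,0.54,0,0,0,85]}}

```text
clock: 16.48
tcp_pos: [556.8, -266.7, 267.9]
tcp_rot: [0.005, 0.654, 0.756, 0.002]
ft_force: [-0.5, 0.3, 0.0]
grip_width: 85.2
grasp_force: 0.0
```

Run:
```python
from h import *
np.set_printoptions(precision=1,suppress=True)
c=cams.camera("wrist");save(c,"w5");P=cloud(c);s=sensors.read_state();print(s["tcp_pos"],s["ft_force"],s["grip_width"])
k=(abs(P[...,0]-552)<22)&(abs(P[...,1]+264)<28)
for a,b in [(66,85),(105,125),(150,175)]:
    p=P[k&(P[...,2]>a)&(P[...,2]<b)];print(a,len(p),p.mean(0),p.min(0),p.max(0)) if len(p) else 0
```

```text
[ 555.5 -266.7  265.2] [ 0.  -0.3 -0.9] 84.60918010633627
66 61 [ 551.9 -258.9   76.9] [ 542.4 -267.    66.2] [ 564.1 -256.2   85. ]
105 101 [ 553.  -258.8  115.2] [ 542.3 -267.4  105.2] [ 565.3 -256.4  124.6]
150 684 [ 553.8 -266.9  155.2] [ 542.  -280.2  150. ] [ 566.4 -255.7  158.6]
```

View pics/w5.png

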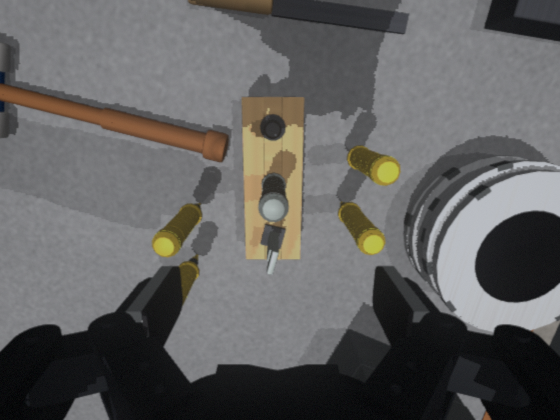

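The punch stands upright in the middle hole with its cap at (273,207), the same height as at the start. The other tools are where they were and the gripper is clear.

```bash
python3 -c "
from plant import job
print(job.job_done())"
```

```text
the job is handed in; nothing more can be done
None
```

I punched the cross with a steady push of about 16–17 N by the wrist force reading, square to the face, and lifted straight off; the punch is back upright in the block's middle hole and the job is handed in, but I got no verdict back.

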